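# Fit the keyed hand crank to the gearbox shaft

## Task

Fit the yellow hand crank onto the upright shaft of the grey gearbox: turn it so that the keyway in its bore matches the brass key on the shaft, slide it down until its hub rests fully home on the collar, and let go. The blue crank has no keyway and does not belong on this shaft: leave it lying where it is.

Things in the scene. Friction and masses are not known exactly. Their poses are not given: they have to be found in the camera images.
- keyed_crank: Yellow hand crank lying flat, loose, about 0.35 kg. Origin: on the bore axis, at the hub's underside; z up, +x from the bore along the arm to the black knob (at x 100 mm, top 58 mm up). Hub (grip it): block with flat sides, 46 mm wide (y -23 to 23), x -23 to 36, 36 mm high. Through bore 26 mm across, keyway 16 mm wide from it towards +x, to 25 mm from the axis. Mass centre 13 mm towards the knob.
- plain_crank: Blue hand crank of the same outside shape, size and origin, but its bore has no keyway, so it cannot pass the key. A bystander, lying flat and loose on the bench; it may have swapped places with the yellow one.
- gearbox: Grey gearbox, fixed, 136 x 104 mm, top 40 mm high. Origin: centre of the underside, on the shaft axis; z up, +x the way the brass key and the white line on its top point. Shaft upright, 20 mm across, on a dark collar 44 mm across, 52 mm above the bench; it stands 54 mm above the collar, the last 14 mm tapered. Key: 8 mm wide, to 22 mm from the axis, from the collar to 28 mm above it, top rounded.
- shaft_seat (a point): Point on the shaft axis at the collar's top face, 52 mm above the bench; axes as the gearbox. The yellow crank's origin comes here when fully home, its +x as the gearbox's +x. The fit is loose: 3 mm of play all round, about 10 degrees either way.
Mind the look-alikes: they are no part of the job. What is meant by the keyed_crank is not green, and is the smaller of those in its own colour.

How it is judged (in metres and radians):
At the end, for the whole second after the job is handed in: The yellow crank sits on the shaft with its keyway over the key: its origin within 10 mm of the shaft axis and within 6 mm of the collar's top in height, its arm within 20 degrees of the key's direction, level within 10 degrees, at rest and released; the blue crank is within 30 mm of where it lay (horizontal distance between keyed_crank and shaft_seat below 0.01 m and z of keyed_crank in the frame of shaft_seat between -0.006 and 0.006 m and angle between the x axis of keyed_crank and the x axis of gearbox, either way round below 0.35 rad and angle between keyed_crank's own z axis and vertical below 0.17 rad and linear speed of keyed_crank below 0.02 m/s and distance of plain_crank from where it was at the start of the episode below 0.03 m); the robot touches nothing.
It fails at once if the blue crank is moved by more than 30 mm (distance of plain_crank from where it was at the start of the episode above 0.03 m).
It also fails if it takes over 38 s, if anything falls off the work surface, if the arm or the gripper's body presses on something with over 40 N, if the wrist force passes 120 N, or if a joint passes its speed limit or range.

## Robot

A 6-joint arm with a two-finger parallel gripper is mounted at the origin on a cart in front of the work surface, level with it; the furniture and walls round the work are solid. World frame = base frame: x ahead of the robot, y to its left, z up, the work surface at z = 0. Lengths are in mm, angles in degrees, forces in N, time in s.
With the tool pointing down it reaches from about 350 to 850 mm from the base axis. Payload 8.1 kg.
Tool frame: the origin (TCP) lies on the front face of the gripper's body, between the roots of the fingers; the fingertips stand r.finger_overhang ahead of it and the grasp point (between the pads) lies 54 mm ahead of it (r.finger_overhang is the distance from the TCP to the fingertips, in mm); y points along the fingers, z is the direction in which the jaws open and shut, and the axes are right-handed (so a half turn about y gives the same grasp; the last joint's range is limited). The gripper opens to 85 mm and grips with 20 to 120 N. Pads are 22 mm wide; open, the fingers measure 114 mm over their backs; the gripper's body (76 mm by 85 mm) begins 54 mm behind the grasp point. The pads swing forward as they close: fully open they stand 13 mm farther back than shut.
Start: joints at [63.461, 7.471, 85.268, -0, 87.261, -4.893], TCP at [221.305, 557.701, 303.892] pointing down, gripper open.
Joint ranges: [-169.43, 169.43], [-51.17, 129.36], [1.28, 143.12], [-76.62, 256.62], [0, 156.53], [-152.29, 152.29]. Speed limits (degrees/s): [136.94, 136.94, 159.86, 180, 180, 180].

## Interface

Orientations are given as [roll, pitch, yaw] about the fixed x, y, z axes, in that order (R = Rz(yaw) Ry(pitch) Rx(roll)).
In Python, from bench import r gives the robot as it stands. The module is installed in compiled form; this text tells all that it offers.
- The arm moves only by the tool arm_command, never from a script. Its argument "increments" is a list of rows, each a list of 6 numbers: the shift along the tool's x, y, z in m, then the turn, a rotation vector about the tool's x, y, z in rad. In form: [[tx, ty, tz, wx, wy, wz], ...]. A call has exactly 10 rows; each row is the pose to reach, as a shift and turn from the pose commanded when the call began, along the tool's axes at that moment; what a row does not reach only later rows make up. A row lasts 1/8 s, in which the tool goes at most 62.5 mm and 10.7 degrees, less where a joint would pass 70% of its speed; a pose out of reach is approached as far as the arm can. A call with a gripper value outside its range is refused whole. "jaw" is the gripper's target within -1 to 1 (shut at 1, half-way at 0, fully open at -1), set as the call begins (left out, the last holds). The fingers move at their own pace and stop on an object; "force" is the grip in N (left out, the last holds). Time passes only in rows, so rows that repeat a pose let the fingers close, or fill a call up. It gives the time, the measured TCP pose, the force and the opening at its end, in the units of the state.
- r.sense(): the state, without advancing time (a new reading comes with each control period).
- r.snapshot(name): name is "side" or "top"; returns the picture (480x640x3 uint8, red, green, blue); there is no depth.
- r.camera_model(name): a dict with "intrinsics" (3x3 intrinsics, pixels), "distortion" ([k1, k2, p1, p2, k3] as OpenCV has them; the pictures are not rectified), "cam_to_world" (4x4, takes a point from camera to world coordinates). Camera axes: x right, y down, z forward; pixel columns grow to the right and rows downward; lengths in mm; the calibration is good to about 2 mm. A picture is of the moment at which its call begins. camera_model takes no time and is no camera call.
- r.hand_in(): hands the job in, once; it reports no verdict.
Trained networks look in the newest picture that a camera, given by its name, has taken for a name from the list of things; names that differ only in an ending like _2 or _b are one class to them, and where a whole thing is asked for, a point or a joint stands for the part that bears it (a point fixed in the world has none). Each returns a list of dicts, best first, with "conf" (0 to 1); they miss things now and then, are a little off and sometimes report something else, mostly with a low value. They report only what shows in the picture. A call takes as long as a camera call. They do not tell look-alikes from the thing itself.
- r.trace(camera, target): "mask" (480x640 bool, what is visible of it) and "position" ([column, row] in pixels, amid what is visible of it).
- r.spot_point(camera, target): "position" ([column, row] in pixels: a listed point, or the origin of a listed thing).
The state is a dict: "time": time; "joint_pos": joint angles; "qd": joint speeds; "joint_efforts": joint torques, N m; "tool_pos": TCP position; "tcp_rot": TCP orientation; "ft_force": force on the tool from outside, world axes, zero at the start; "wrist_torque": the same for the moment, N m; "finger_gap": finger opening in mm.
Only numpy, scipy, OpenCV 4.12 (cv2) and the standard library are available. Lean on these libraries where they do the work, as an engineer would, in place of code of your own. Each camera call takes 0.05 s, during which the arm holds its last target.

## Working session

There is one attempt and no reset: what is moved stays moved. The work goes in short steps, Python scripts to look and compute and a tool call to move; the robot and the scene stay as the last step left them, time stands still between calls to the robot, and variables do not carry over. Pictures are saved under pics/ and viewed, and the job is handed in when it is done.

Besides the shell and the picture viewer there is one more tool, called as name([rows], argument=value, ...), one row to a line, values as JSON. arm_command: Moves the arm, as the interface text tells. Its arguments: {"type":"object","properties":{"increments":{"type":"array","items":{"type":"array","items":{"type":"number"}}},"jaw":{"type":"number"},"force":{"type":"number"}},"required":["increments"]}

```bash
mkdir -p pics; python3 - <<'E'
from bench import r
import cv2
for n in("side","top"):
    im=r.snapshot(n); cv2.imwrite(f"pics/{n}0.png",im[:,:,::-1])
    m=r.camera_model(n); print(n,m["intrinsics"],m["distortion"],m["cam_to_world"])
    for t in("keyed_crank","plain_crank","gearbox","shaft_seat"):
        print(t,[(d["conf"],d["position"]) for d in r.spot_point(n,t)])
s=r.sense();print(s,r.finger_overhang)
E
```

```text
side [[459.7415069    0.         317.11109401]
 [  0.         459.7415069  238.84638248]
 [  0.           0.           1.        ]] [-0.06722944  0.          0.          0.          0.        ] [[ 9.80414061e-01 -1.15973879e-01  1.59180177e-01  3.42720223e+02]
 [-1.96542252e-01 -5.24322013e-01  8.28527350e-01 -8.17681471e+02]
 [-1.26258596e-02 -8.43585494e-01 -5.36846442e-01  6.25385339e+02]
 [ 0.00000000e+00  0.00000000e+00  0.00000000e+00  1.00000000e+00]]
keyed_crank [(0.9, [336.5, 234.7]), (0.73, [264.3, 391.0]), (0.68, [306.2, 255.5])]
plain_crank [(0.85, [267.5, 221.3])]
gearbox [(0.98, [361.2, 328.6])]
shaft_seat [(0.61, [363.8, 301.7])]
top [[465.01049179   0.         321.50643903]
 [  0.         465.01049179 237.18552553]
 [  0.           0.           1.        ]] [-0.10725535  0.          0.          0.          0.        ] [[ 9.06014534e-03 -9.95679718e-01  9.24111087e-02  4.12589961e+02]
 [-9.99942296e-01 -9.55467997e-03 -4.91043262e-03 -8.72908130e+00]
 [ 5.77217674e-03 -9.23612870e-02 -9.95708830e-01  1.07412047e+03]
 [ 0.00000000e+00  0.00000000e+00  0.00000000e+00  1.
[... 180 characters left out ...]
 [(0.95, [394.2, 215.6])]
{'time': 0.5, 'joint_pos': array([ 6.34618835e+01,  7.47411841e+00,  8.52685569e+01, -1.95435148e-05,
        8.72619098e+01, -4.89531450e+00]), 'qd': array([ 0.03649739, -0.01068829,  0.0322396 , -0.03191526, -0.06096884,
       -0.05574611]), 'joint_efforts': array([ 3.38380623e-04, -5.68715858e+01, -5.00357294e+01, -1.50675845e-07,
        2.96149905e-03,  4.55007978e-05]), 'tool_pos': array([221.29069857, 557.69624096, 303.85415541]), 'tcp_rot': array([-9.00045700e+01,  3.71820684e-04, -2.16428011e+01]), 'ft_force': array([-0.49288197, -1.43836083,  0.84321972]), 'wrist_torque': array([-0.02956533,  0.05698046,  0.02749601]), 'finger_gap': 85.2400144092593} 72.6
```

View pics/side0.png

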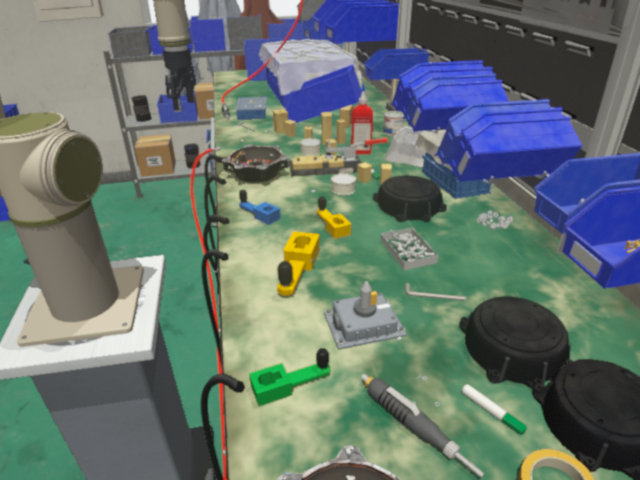

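View pics/top0.png

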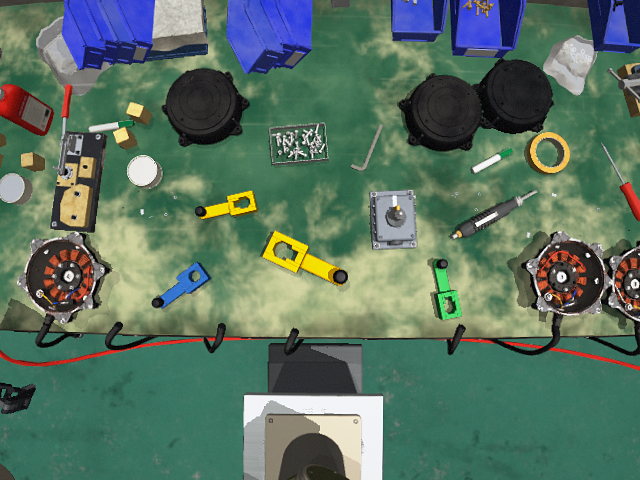

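```bash
python3 - <<'E'
import cv2
im=cv2.imread("pics/top0.png")[160:360,160:460]
cv2.imwrite("pics/top0c.png",cv2.resize(im,None,fx=2.66,fy=2.66,interpolation=cv2.INTER_CUBIC)[:600,:800])
im=cv2.imread("pics/side0.png")[180:430,210:480]
cv2.imwrite("pics/side0c.png",cv2.resize(im,None,fx=2.4,fy=2.4,interpolation=cv2.INTER_CUBIC)[:600,:800])
E
```

```text
(no output)
```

View pics/top0c.png

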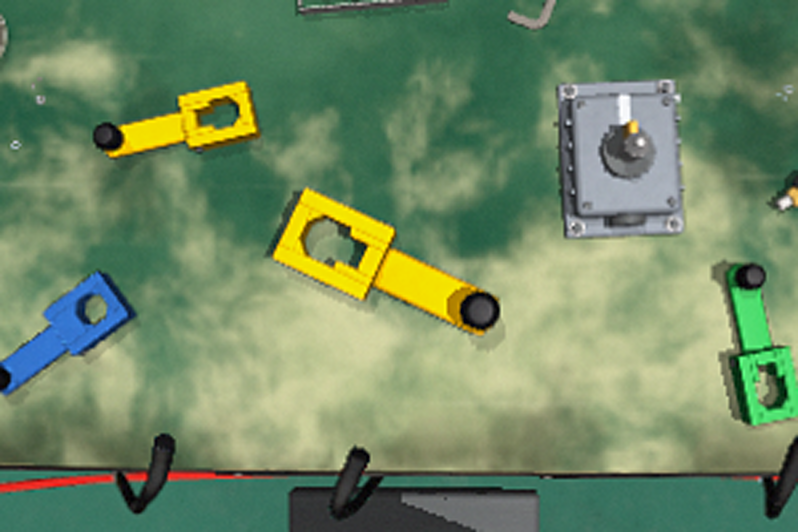

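View pics/side0c.png

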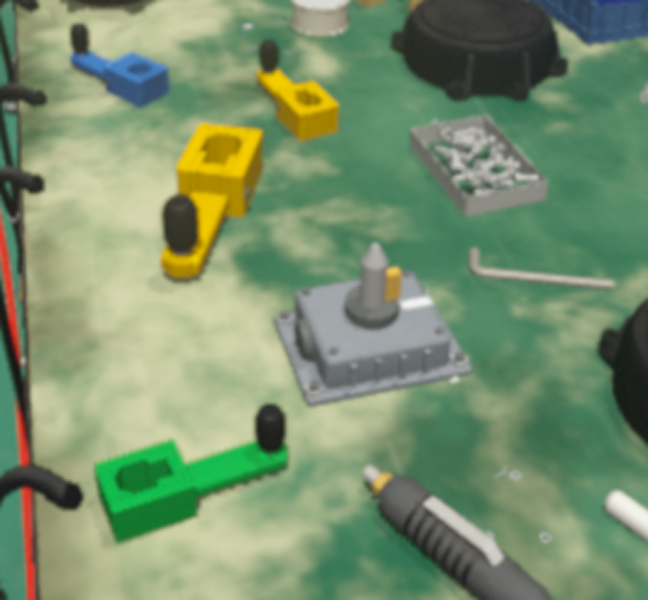

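Candidates are small yellow (top 243,203; side 336,222), large yellow (top 287,250; side 302,248) and green (top 447,303). The small yellow one fits: it isn't green and it's the smaller of the two yellows. The blue crank is at top (192,277). Next I'll take enlarged crops to confirm and measure.

```bash
cat > h.py <<'E'
import numpy as np,cv2
from bench import r
def M(n):
    m=r.camera_model(n); return m["intrinsics"],np.array(m["distortion"]),np.array(m["cam_to_world"])
def proj(n,P):
    K,D,T=M(n); Ti=np.linalg.inv(T)
    return cv2.projectPoints(np.asarray(P,float).reshape(-1,1,3),cv2.Rodrigues(Ti[:3,:3])[0],Ti[:3,3],K,D)[0].reshape(-1,2)
def ray(n,p):
    K,D,T=M(n); u=cv2.undistortPoints(np.array([[p]],float),np.array(K),D)[0,0]
    d=T[:3,:3]@[u[0],u[1],1]; return T[:3,3],d/np.linalg.norm(d)
def tri(ps,pt):
    o1,d1=ray("side",ps);o2,d2=ray("top",pt)
    A=np.stack([d1,-d2],1);s=np.linalg.lstsq(A,o2-o1,rcond=None)[0]
    a=o1+s[0]*d1;b=o2+s[1]*d2;return (a+b)/2,np.linalg.norm(a-b)
def plane(n,p,z):
    o,d=ray(n,p);return o+d*(z-o[2])/d[2]
E
python3 - <<'E'
import cv2
from h import *
for n,b in(("top",(185,180,85,50)),("side",(308,190,50,50))):
    im=cv2.imread(f"pics/{n}0.png");x,y,w,h=b
    c=im[y:y+h,x:x+w];f=9 if n=="top" else 11
    c=cv2.resize(c,None,fx=f,fy=f,interpolation=cv2.INTER_CUBIC)
    for i in range(0,w,10): cv2.putText(c,str(x+i),(i*f,10),0,.4,(255,255,255));cv2.line(c,(i*f,12),(i*f,h*f),(90,90,90),1)
    for i in range(0,h,10): cv2.putText(c,str(y+i),(0,i*f+4),0,.4,(255,255,255));cv2.line(c,(0,i*f),(w*f,i*f),(90,90,90),1)
    cv2.imwrite(f"pics/{n}z.png",c)
print("spot",tri((336.5,234.7),(246.9,206.5)), "blue",tri((267.5,221.3),(201.1,275.3)))
print("seat",tri((363.8,301.7),(394.2,215.6)))
E
```

```text
spot (array([582.67049661, 161.82116097,  -3.60442807]), np.float64(1.2010769189263888)) blue (array([417.73548869, 264.69314036,  -1.04531704]), np.float64(6.362488896945078))
seat (array([ 555.91375285, -174.48051965,   54.67585155]), np.float64(1.9219106415272385))
```

View pics/topz.png

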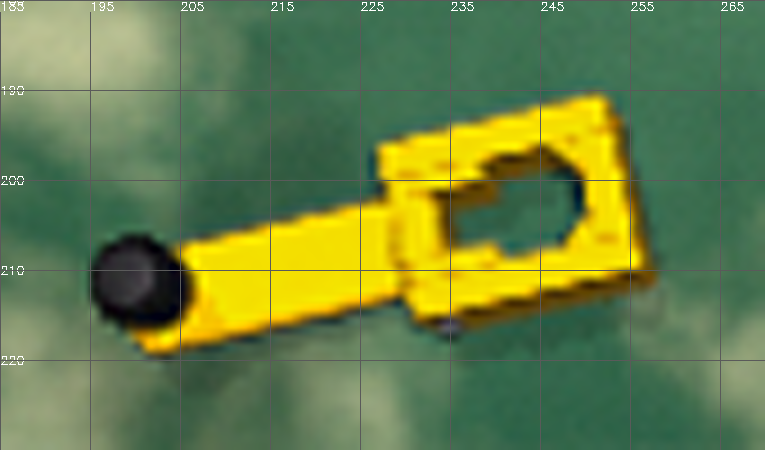

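View pics/sidez.png

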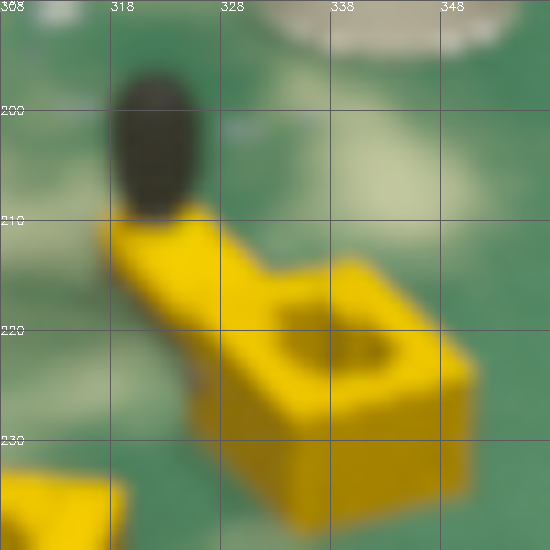

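```bash
python3 - <<'E'
from h import *
from scipy.optimize import least_squares
T={'A':(226.4,195.9),'B':(251.9,190.2),'C':(256.2,209.3),'D':(231.2,214.9)}
S={'C':(334.8,227.7),'B':(350.5,223.0),'A':(340.3,213.0)}
for k in S: print(k,tri(S[k],T[k]))
L={'A':(36,-23,36),'B':(-23,-23,36),'C':(-23,23,36),'D':(36,23,36)}
def pts(q,ks):
    c,s=np.cos(q[3]),np.sin(q[3]);return [(q[0]+c*L[k][0]-s*L[k][1],q[1]+s*L[k][0]+c*L[k][1],q[2]+L[k][2]) for k in ks]
f=lambda q:np.r_[(proj("top",pts(q,T))-np.array(list(T.values()))).ravel(),(proj("side",pts(q,S))-np.array(list(S.values()))).ravel()]
o=least_squares(f,[582,162,0,1.8]);print(o.x,np.degrees(o.x[3]),np.round(o.fun,1))
for n,b in(("top",(360,180,70,75)),("side",(320,270,90,80))):
    im=cv2.imread(f"pics/{n}0.png");x,y,w,h=b
    c=im[y:y+h,x:x+w];g=7
    c=cv2.resize(c,None,fx=g,fy=g,interpolation=cv2.INTER_CUBIC)
    for i in range(0,w,10): cv2.putText(c,str(x+i),(i*g,10),0,.4,(255,255,255));cv2.line(c,(i*g,12),(i*g,h*g),(90,90,90),1)
    for i in range(0,h,10): cv2.putText(c,str(y+i),(0,i*g+4),0,.4,(255,255,255));cv2.line(c,(0,i*g),(w*g,i*g),(90,90,90),1)
    cv2.imwrite(f"pics/{n}g.png",c)
E
```

```text
C (array([570.84607363, 134.34018816,  35.13772595]), np.float64(0.10847501907730407))
B (array([614.06416659, 144.95360088,  37.08667281]), np.float64(0.4536555016839944))
A (array([601.36217422, 202.95415795,  35.63775508]), np.float64(0.6004992208626331))
[5.87363823e+02 1.61927786e+02 4.70816675e-02 1.81085339e+00] 103.75425628038353 [ 0.2 -0.1  0.  -0.3  0.   0.1 -0.4  0.5 -0.1 -0.3  0.5  0.3 -0.1 -0. ]
```

View pics/topg.png

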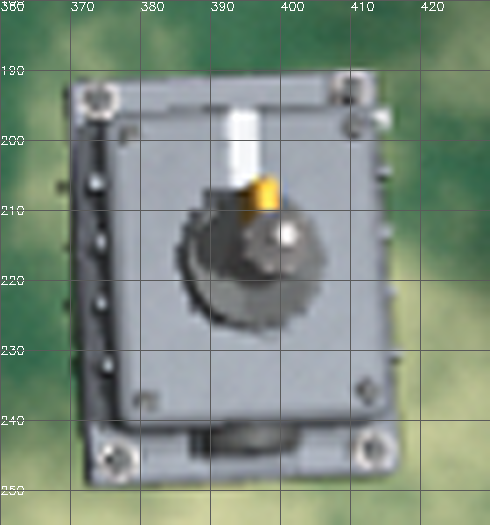

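View pics/sideg.png

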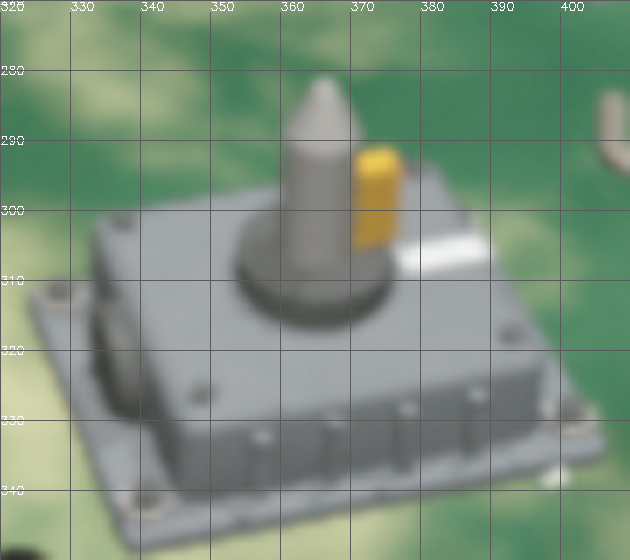

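```bash
python3 - <<'E'
from h import *
g=lambda p,o:np.array(p)/7+o-.43
ot=np.array([360,180]);os=np.array([320,270])
print("tip",tri(g((323,84),os),g((285,235),ot)))
def an(n,P,o,z):
    Q=np.array([plane(n,g(p,o),z) for p in P])
    d=(Q[0]+Q[1]-Q[2]-Q[3]);e=Q[0]+Q[3]-Q[1]-Q[2]
    print(n,z,Q.mean(0),np.degrees(np.arctan2(d[1],d[0])),np.degrees(np.arctan2(-e[0],e[1])),np.linalg.norm(d)/2,np.linalg.norm(e)/2)
an("top",[(98,100),(350,88),(375,450),(118,460)],ot,12)
an("top",[(130,134),(355,125),(367,390),(147,401)],ot,41)
# side: order: +x far(+y)?, 
an("side",[(410,165),(513,335),(203,393),(122,222)],os,41)
a=plane("top",g((245,112),ot),40);b=plane("top",g((243,185),ot),40);print(a,b,np.degrees(np.arctan2(*(a-b)[1::-1])))
a=plane("side",g((490,245),os),40);b=plane("side",g((397,260),os),40);print(a,b,np.degrees(np.arctan2(*(a-b)[1::-1])))
# collar center
print("collar top", plane("top",g((252,257),ot),52), plane("side",g((315,258),os),52))
print(proj("top",[(555,-174,106)]),proj("side",[(555,-174,106)]))
E
```

```text
tip (array([ 554.89333718, -179.17615532,  106.55827152]), np.float64(0.030424982434545063))
top 12 [ 555.81432821 -179.32892171   12.        ] 3.1867187610647227 3.1203189607687447 120.34681573689447 84.71391495289716
top 41 [ 555.69101189 -179.3481011    41.        ] 2.7046898338083034 3.2267128593728387 86.29023669440816 72.10514090981779
side 41 [ 554.74097718 -179.73549857   41.        ] 3.5533281104363588 3.8659343225066203 86.32948351414315 72.94034336425459
[ 604.69835951 -178.25765104   40.        ] [ 580.81753883 -177.41398137   40.        ] -2.02332308447348
[ 606.70351913 -176.88204521   40.        ] [ 579.69936062 -177.37361335   40.        ] 1.0428641690844438
collar top [ 555.74619482 -178.16581151   52.        ] [ 553.50981033 -184.98331268   52.        ]
[[397.80018989 213.1078095 ]] [[364.9678551 280.1145699]]
```

Fits agree: the small yellow crank is at (587.4, 161.9, 0), yaw 103.8°. The gearbox shaft is at (555.3, −179.3), yaw about 3°, with the tip measured at 106.6 (106 in the text). I grip at x=+8 on the hub, using tool yaw −76.2° there and −177° at the shaft.

```bash
cat >> h.py <<'E'
def go(x,y,z,yaw):
    from scipy.spatial.transform import Rotation as Ro
    s=r.sense();R=Ro.from_euler('xyz',s["tcp_rot"],degrees=True)
    t=R.inv().apply(np.array([x,y,z])-s["tool_pos"])/1000
    w=(R.inv()*Ro.from_euler('xyz',[-90,0,yaw],degrees=True)).as_rotvec()
    print("inc",np.round(t,4),np.round(w,4),"| t",s["time"],"pos",np.round(s["tool_pos"],1),np.round(s["tcp_rot"],2),"F",np.round(s["ft_force"],1),"gap",round(s["finger_gap"],1),"q",np.round(s["joint_pos"],0))
E
python3 -c "
from h import *
go(585.5,169.7,180,-76.25)"
```

```text
inc [ 0.4816  0.1239 -0.2263] [1.000e-04 9.531e-01 0.000e+00] | t 0.5 pos [221.3 557.7 303.9] [-90.     0.   -21.64] F [-0.5 -1.4  0.8] gap 85.2 q [63.  7. 85. -0. 87. -5.]
```

arm_command([
  [0.04,0.0,-0.019,0,0.08,0],
  [0.09,0.0,-0.042,0,0.18,0],
  [0.14,0.0,-0.066,0,0.28,0],
  [0.19,0.0,-0.089,0,0.38,0],
  [0.24,0.02,-0.113,0,0.48,0],
  [0.29,0.04,-0.136,0,0.58,0],
  [0.34,0.06,-0.16,0,0.68,0],
  [0.39,0.08,-0.183,0,0.78,0],
  [0.44,0.1,-0.207,0,0.88,0],
  [0.4816,0.1239,-0.2263,0,0.953,0],
], jaw=-1, force=60)

```text
time: 1.75
tool_pos: [587.1, 167.9, 180.0]
tcp_rot: [-89.9, -0.0, -76.5]
ft_force: [0.5, 0.6, 0.9]
finger_gap: 85.3
```

```bash
python3 -c "
from h import *
go(585.5,169.7,78,-76.25)"
```

```text
inc [-0.0021  0.102  -0.0013] [-0.0015 -0.0036  0.0002] | t 1.75 pos [587.1 167.9 180. ] [-8.991e+01 -1.000e-02 -7.646e+01] F [0.5 0.6 0.9] gap 85.3 q [11. 14. 91. -0. 75. -2.]
```

arm_command([
  [0,0.0,0,0,0,0],
  [0,0.015,0,0,0,0],
  [0,0.03,0,0,0,0],
  [0,0.045,0,0,0,0],
  [0,0.06,0,0,0,0],
  [0,0.075,0,0,0,0],
  [0,0.088,0,0,0,0],
  [0,0.098,0,0,0,0],
  [0,0.102,0,0,0,0],
  [0,0.102,0,0,0,0],
])

```text
time: 3.0
tool_pos: [585.5, 169.7, 77.9]
tcp_rot: [-90.0, 0.0, -76.3]
ft_force: [-0.9, -0.1, -0.1]
finger_gap: 85.4
```

```bash
python3 -c "
from h import *
go(585.5,169.7,78,-76.25)
a=r.snapshot('top');b=r.snapshot('side')
c=np.hstack([cv2.resize(a[160:260,170:320],None,fx=2.66,fy=2.66),cv2.resize(b[160:260,270:420],None,fx=2.66,fy=2.66)])
cv2.imwrite('pics/pre.png',c[:,:,::-1])"
```

```text
inc [-0.     -0.0001 -0.    ] [ 0.0001 -0.     -0.    ] | t 3.0 pos [585.5 169.7  77.9] [-90.01   0.   -76.25] F [-0.9 -0.1 -0.1] gap 85.4 q [11. 21. 94.  0. 65. -2.]
```

View pics/pre.png

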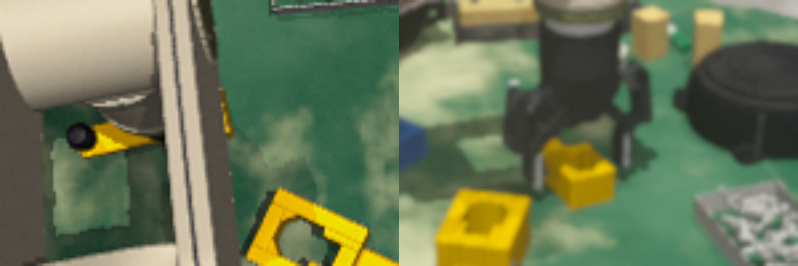

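The side view shows the fingers straddling the hub of the small yellow crank (crop 580,175), with nothing disturbed. Closing.

arm_command([
  [0,0,0,0,0,0],
  [0,0,0,0,0,0],
  [0,0,0,0,0,0],
  [0,0,0,0,0,0],
  [0,0,0,0,0,0],
  [0,0,0,0,0,0],
  [0,0,0,0,0,0],
  [0,0,0,0,0,0],
  [0,0,0,0,0,0],
  [0,0,0,0,0,0],
], jaw=1, force=70)

```text
time: 4.35
tool_pos: [585.9, 169.8, 78.6]
tcp_rot: [-89.9, -0.0, -76.2]
ft_force: [-0.3, 0.0, 5.6]
finger_gap: 45.0
```

arm_command([
  [0,-0.005,0,0,0,0],
  [0,-0.015,0,0,0,0],
  [0,-0.03,0,0,0,0],
  [0,-0.05,0,0,0,0],
  [0,-0.07,0,0,0,0],
  [0,-0.09,0,0,0,0],
  [0,-0.11,0,0,0,0],
  [0,-0.125,0,0,0,0],
  [0,-0.13,0,0,0,0],
  [0,-0.13,0,0,0,0],
])

```text
time: 5.6
tool_pos: [585.4, 169.7, 208.0]
tcp_rot: [-90.0, -0.0, -76.2]
ft_force: [-0.5, 1.0, -4.6]
finger_gap: 45.1
```

```bash
python3 -c "
from h import *
c,s=np.cos(np.radians(3)),np.sin(np.radians(3))
go(555.3+8*c,-179.3+8*s,210,-177)
b=r.snapshot('side')
cv2.imwrite('pics/lift.png',cv2.resize(b[100:280,220:460],None,fx=3.3,fy=3.3)[:,:,::-1])"
```

```text
inc [ 0.3333 -0.002  -0.1044] [0.     1.7584 0.    ] | t 5.6 pos [585.4 169.7 208. ] [-90.    -0.   -76.25] F [-0.5  1.  -4.6] gap 45.1 q [11. 12. 90. -0. 78. -2.]
```

View pics/lift.png

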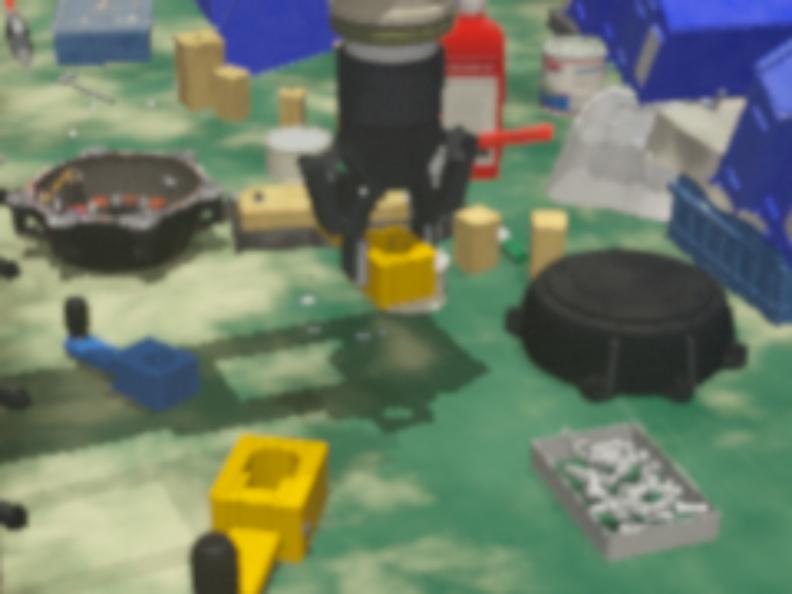

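arm_command([
  [0.01,0,-0.003,0,0.06,0],
  [0.027,0,-0.0085,0,0.15,0],
  [0.047,0,-0.0147,0,0.25,0],
  [0.067,0,-0.021,0,0.35,0],
  [0.087,0,-0.0273,0,0.45,0],
  [0.107,0,-0.0335,0,0.55,0],
  [0.127,0,-0.04,0,0.65,0],
  [0.147,0,-0.046,0,0.75,0],
  [0.163,0,-0.051,0,0.84,0],
  [0.17,0,-0.0533,0,0.88,0],
])

```text
time: 6.9
tool_pos: [573.5, -8.9, 206.8]
tcp_rot: [-90.1, -0.1, -126.8]
ft_force: [-0.8, 0.5, -3.6]
finger_gap: 45.1
```

```bash
python3 -c "
from h import *
c,s=np.cos(np.radians(3)),np.sin(np.radians(3))
go(555.3+8*c,-179.3+8*s,208,-177)"
```

```text
inc [ 0.1422 -0.0012  0.0937] [0.001  0.8761 0.0017] | t 6.9 pos [573.5  -8.9 206.8] [-9.0090e+01 -6.0000e-02 -1.2681e+02] F [-0.8  0.5 -3.6] gap 45.1 q [-6.  7. 96. -0. 77. 31.]
```

arm_command([
  [0.01,0,0.0066,0,0.06,0],
  [0.025,0,0.0165,0,0.15,0],
  [0.042,0,0.0277,0,0.25,0],
  [0.059,0,0.039,0,0.35,0],
  [0.076,0,0.05,0,0.45,0],
  [0.093,0,0.0613,0,0.55,0],
  [0.11,0,0.0725,0,0.65,0],
  [0.126,0,0.083,0,0.75,0],
  [0.138,0,0.091,0,0.84,0],
  [0.1422,0,0.0937,0,0.876,0],
])

```text
time: 8.15
tool_pos: [564.1, -178.4, 207.4]
tcp_rot: [-90.0, -0.0, -176.9]
ft_force: [-0.1, -0.8, -4.6]
finger_gap: 44.9
```

arm_command([
  [0,0,0,0,0,0],
  [0,0,0,0,0,0],
  [0,0,0,0,0,0],
  [0,0,0,0,0,0],
  [0,0,0,0,0,0],
  [0,0,0,0,0,0],
  [0,0,0,0,0,0],
  [0,0,0,0,0,0],
  [0,0,0,0,0,0],
  [0,0,0,0,0,0],
])

```text
time: 9.4
tool_pos: [564.3, -178.1, 208.0]
tcp_rot: [-90.0, 0.0, -176.9]
ft_force: [-0.4, 0.2, -3.8]
finger_gap: 44.8
```

```bash
python3 -c "
from h import *
c,s=np.cos(np.radians(3)),np.sin(np.radians(3))
go(555.3+8*c,-179.3+8*s,208,-177)
for n in('side','top'):
  b=r.snapshot(n); cv2.imwrite(f'pics/ab_{n}0.png',b[:,:,::-1])
b=r.snapshot('side')[215:350,290:450]
cv2.imwrite('pics/ab_side.png',cv2.resize(b,None,fx=4.4,fy=4.4,interpolation=cv2.INTER_CUBIC)[:600,:,::-1])
b=r.snapshot('top')[150:270,330:470]
cv2.imwrite('pics/ab_top.png',cv2.resize(b,None,fx=4,fy=4)[:,:,::-1])
"
```

```text
inc [0.0011 0.     0.0007] [-0.      0.0024 -0.    ] | t 9.4 pos [ 564.3 -178.1  208. ] [ -90.      0.   -176.86] F [-0.4  0.2 -3.8] gap 44.8 q [-22.  10.  93.  -0.  77.  64.]
```

View pics/ab_side.png

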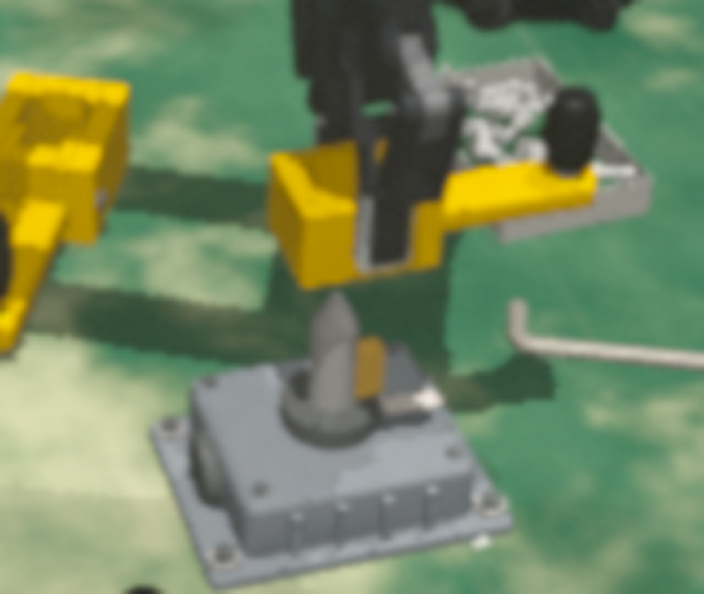

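View pics/ab_top.png

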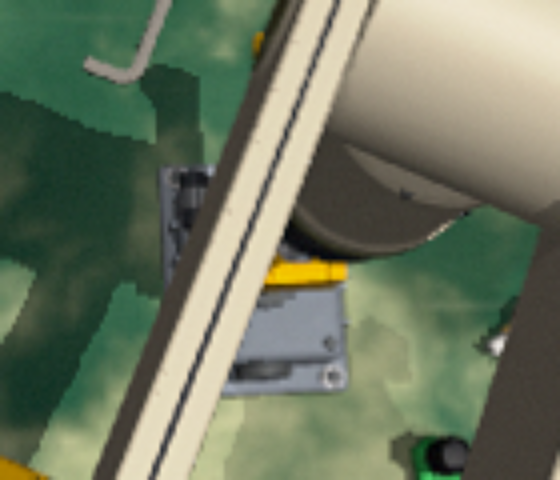

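```bash
python3 -c "
from h import *
from scipy.optimize import least_squares
L=np.array([(-23,-23,0),(36,-23,0),(-23,23,36),(-23,23,0)],float)
ob=np.array([(359.1,280),(389.6,274.8),(351.4,249.8)])
def pr(q):
    c,s=np.cos(q[3]),np.sin(q[3]);P=L.copy();P[:,0]=q[0]+c*L[:,0]-s*L[:,1];P[:,1]=q[1]+s*L[:,0]+c*L[:,1];P[:,2]+=q[2];return proj('side',P)
q0=[556.3,-178.5,130,np.radians(3.1)]
print(pr(q0)[:3]-ob)
o=least_squares(lambda q:(pr(q)[:3]-ob).ravel(),q0);print(o.x,np.degrees(o.x[3]))
# shaft tip in this picture predicted
print(proj('side',[(555.3,-179.3,106)]))
"
```

```text
[[-0.119366    0.55644656]
 [ 0.76387881  0.33155539]
 [ 0.03242216 -0.33789564]]
[ 5.60987260e+02 -1.62932647e+02  1.18567506e+02  6.11579780e-02] 3.5040940225482116
[[365.93991867 281.82143132]]
```

The held crank matches the predicted pose to within 0.8 px in the side view: hub bottom corner at crop (306,288), arm pointing along the white line. Lowering over the taper first.

arm_command([
  [0.0011,0,0.0007,0,0.0024,0],
  [0.0011,0.007,0.0007,0,0.0024,0],
  [0.0011,0.014,0.0007,0,0.0024,0],
  [0.0011,0.021,0.0007,0,0.0024,0],
  [0.0011,0.028,0.0007,0,0.0024,0],
  [0.0011,0.033,0.0007,0,0.0024,0],
  [0.0011,0.038,0.0007,0,0.0024,0],
  [0.0011,0.042,0.0007,0,0.0024,0],
  [0.0011,0.045,0.0007,0,0.0024,0],
  [0.0011,0.045,0.0007,0,0.0024,0],
])

```text
time: 10.85
tool_pos: [563.1, -178.8, 162.8]
tcp_rot: [-90.0, -0.0, -177.0]
ft_force: [0.5, -0.5, -3.5]
finger_gap: 45.4
```

```bash
python3 -c "
from h import *
c,s=np.cos(np.radians(3)),np.sin(np.radians(3))
go(555.3+8*c,-179.3+8*s,131,-177)
b=r.snapshot('side')[225:350,290:450]
cv2.imwrite('pics/d1.png',cv2.resize(b,None,fx=4.4,fy=4.4,interpolation=cv2.INTER_CUBIC)[:600,:,::-1])
"
```

```text
inc [-0.0002  0.0318  0.0001] [0.0002 0.     0.0004] | t 10.85 pos [ 563.1 -178.8  162.8] [-9.001e+01 -2.000e-02 -1.770e+02] F [ 0.5 -0.5 -3.5] gap 45.4 q [-23.  12.  95.  -0.  73.  64.]
```

View pics/d1.png

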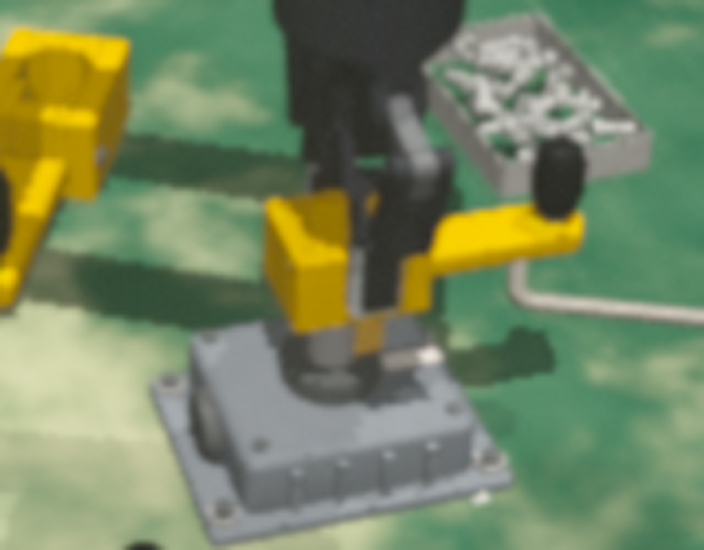

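The shaft is inside the bore with no contact force, and the brass key is just below the hub at crop (368,335). Continuing down.

arm_command([
  [0,0.003,0,0,0,0],
  [0,0.006,0,0,0,0],
  [0,0.01,0,0,0,0],
  [0,0.014,0,0,0,0],
  [0,0.018,0,0,0,0],
  [0,0.022,0,0,0,0],
  [0,0.026,0,0,0,0],
  [0,0.029,0,0,0,0],
  [0,0.031,0,0,0,0],
  [0,0.0315,0,0,0,0],
])

```text
time: 12.15
tool_pos: [563.2, -178.8, 131.4]
tcp_rot: [-90.0, -0.0, -177.0]
ft_force: [0.4, 0.2, -4.4]
finger_gap: 44.9
```

```bash
python3 -c "
from h import *
c,s=np.cos(np.radians(3)),np.sin(np.radians(3))
go(555.3+8*c,-179.3+8*s,130,-177)
b=r.snapshot('side')[225:350,290:450]
cv2.imwrite('pics/d2.png',cv2.resize(b,None,fx=4.4,fy=4.4,interpolation=cv2.INTER_CUBIC)[:600,:,::-1])
"
```

```text
inc [-0.      0.0014  0.0001] [0.0001 0.0001 0.0002] | t 12.15 pos [ 563.2 -178.8  131.4] [-9.001e+01 -1.000e-02 -1.770e+02] F [ 0.4  0.2 -4.4] gap 44.9 q [-23.  14.  96.   0.  69.  64.]
```

View pics/d2.png

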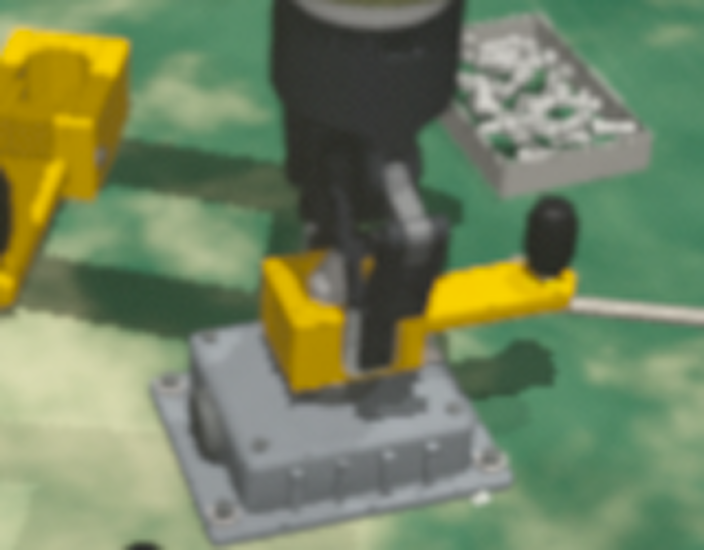

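The hub has passed the key with no side force. Down the last 1.5 mm to contact, then open.

arm_command([
  [0,0.0005,0,0,0,0],
  [0,0.001,0,0,0,0],
  [0,0.0015,0,0,0,0],
  [0,0.0018,0,0,0,0],
  [0,0.0018,0,0,0,0],
  [0,0.0018,0,0,0,0],
  [0,0.0018,0,0,0,0],
  [0,0.0018,0,0,0,0],
  [0,0.0018,0,0,0,0],
  [0,0.0018,0,0,0,0],
])

```text
time: 13.45
tool_pos: [563.5, -178.9, 130.6]
tcp_rot: [-90.0, 0.0, -177.0]
ft_force: [-4.2, 1.5, 5.8]
finger_gap: 45.2
```

arm_command([
  [0,0,0,0,0,0],
  [0,0,0,0,0,0],
  [0,0,0,0,0,0],
  [0,0,0,0,0,0],
  [0,0,0,0,0,0],
  [0,0,0,0,0,0],
  [0,0,0,0,0,0],
  [0,0,0,0,0,0],
  [0,0,0,0,0,0],
  [0,0,0,0,0,0],
], jaw=-1)

```text
time: 14.7
tool_pos: [563.2, -178.8, 129.6]
tcp_rot: [-90.0, -0.0, -177.0]
ft_force: [0.9, -0.3, -0.1]
finger_gap: 85.7
```

Contact was felt (the vertical force rose by about 10 N) and the grip is released. Retreating straight up, then aside for a clear view.

arm_command([
  [0,-0.005,0,0,0,0],
  [0,-0.015,0,0,0,0],
  [0,-0.03,0,0,0,0],
  [0,-0.05,0,0,0,0],
  [0,-0.07,0,0,0,0],
  [0,-0.09,0,0,0,0],
  [0,-0.11,0,0,0,0],
  [0,-0.13,0,0,0,0],
  [0,-0.145,0,0,0,0],
  [0,-0.15,0,0,0,0],
])

```text
time: 15.95
tool_pos: [563.7, -179.0, 281.2]
tcp_rot: [-90.0, 0.1, -177.0]
ft_force: [0.6, -0.7, -0.7]
finger_gap: 85.5
```

arm_command([
  [0,0,-0.01,0,0,0],
  [0,0,-0.03,0,0,0],
  [0,0,-0.06,0,0,0],
  [0,0,-0.09,0,0,0],
  [0,0,-0.12,0,0,0],
  [0,0,-0.15,0,0,0],
  [0,0,-0.18,0,0,0],
  [0,0,-0.21,0,0,0],
  [0,0,-0.23,0,0,0],
  [0,0,-0.24,0,0,0],
])

```text
time: 17.2
tool_pos: [550.2, 62.3, 279.2]
tcp_rot: [-90.0, -0.0, -176.9]
ft_force: [-1.0, -0.4, -0.9]
finger_gap: 85.7
```

```bash
python3 -c "
from h import *
s=r.sense();print(s['time'],s['tool_pos'],s['ft_force'])
a=r.snapshot('side');b=r.snapshot('top')
A=cv2.resize(a[215:345,310:420],None,fx=3.6,fy=3.6,interpolation=cv2.INTER_CUBIC);B=cv2.resize(b[140:270,340:450],None,fx=3.6,fy=3.6,interpolation=cv2.INTER_CUBIC)
cv2.imwrite('pics/fin.png',np.hstack([A,B])[:,:,::-1])
cv2.imwrite('pics/fint.png',b[:,:,::-1])
"
```

```text
17.2 [550.20433796  62.3333232  279.23093366] [-0.99090829 -0.37464702 -0.85462378]
```

View pics/fin.png

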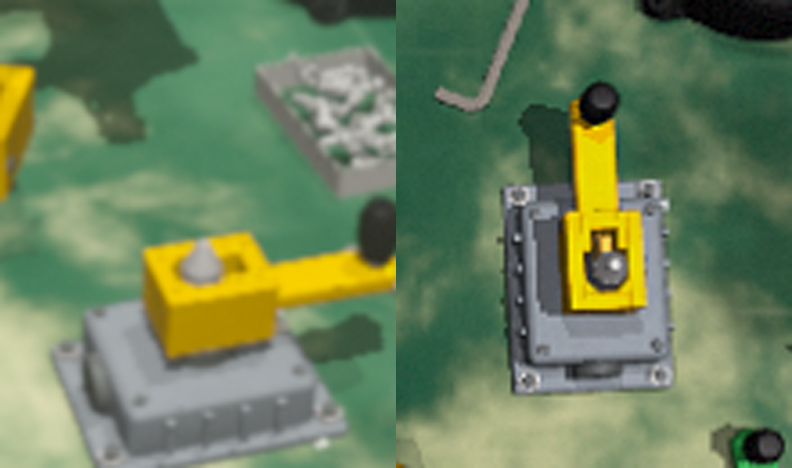

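View pics/fint.png

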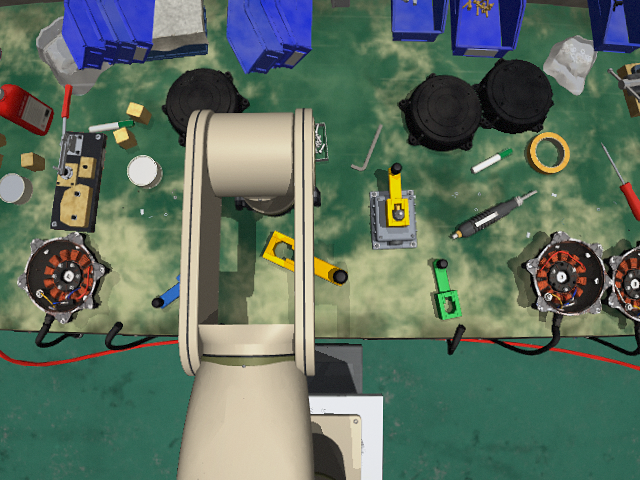

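```bash
python3 -c "
from h import *
S=lambda x,y:(x/3.6+310-.36,y/3.6+215-.36)
T=lambda x,y:((x-396)/3.6+340-.36,y/3.6+140-.36)
for L,s,t in [((-23,-23,36),S(167,302),T(645,305)),((36,-23,36),S(272,272),T(640,212)),((-23,23,36),S(145,250),T(566,308))]:
  c,n=np.cos(.052),np.sin(.052)
  P=np.array([555.3+c*L[0]-n*L[1],-179.3+n*L[0]+c*L[1],88])
  print(tri(s,t),'exp',P, proj('side',P)-s,proj('top',P)-t)
"
```

```text
(array([ 532.44611442, -200.47567014,   87.92682769]), np.float64(2.2295031538249352)) exp [ 533.52655007 -203.46437208   88.        ] [[1.63256612 0.83950199]] [[1.28664639 0.02218879]]
(array([ 587.883429  , -196.8282138 ,   94.66273432]), np.float64(1.2032288371193032)) exp [ 592.44680004 -200.39775454   88.        ] [[3.07171785 3.65066025]] [[ 0.9708822  -1.25146943]]
(array([ 531.918233  , -153.79380234,   85.07923712]), np.float64(0.6618478586323006)) exp [ 531.13562792 -157.52655007   88.        ] [[-0.03019479  0.05413454]] [[1.96158706 0.06816233]]
```

One corner disagrees (z 94.7 against 88), so I'll check for tilt with an overlay of the expected model.

```bash
python3 -c "
from h import *
a=r.snapshot('side')
x,y,f=340,265,9
A=cv2.resize(a[y:y+60,x:x+85],None,fx=f,fy=f,interpolation=cv2.INTER_CUBIC)
c,n=np.cos(.052),np.sin(.052)
for z in(0,36):
  P=np.array([[555.3+c*u-n*v,-179.3+n*u+c*v,52+z] for u,v in((-23,-23),(36,-23),(36,23),(-23,23))])
  p=(proj('side',P)-[x,y]+.5)*f
  cv2.polylines(A,[p.astype(int)],True,(255,0,0) if z else (0,255,255),1)
cv2.imwrite('pics/ov.png',A[:,:,::-1])
"
```

```text
(no output)
```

View pics/ov.png

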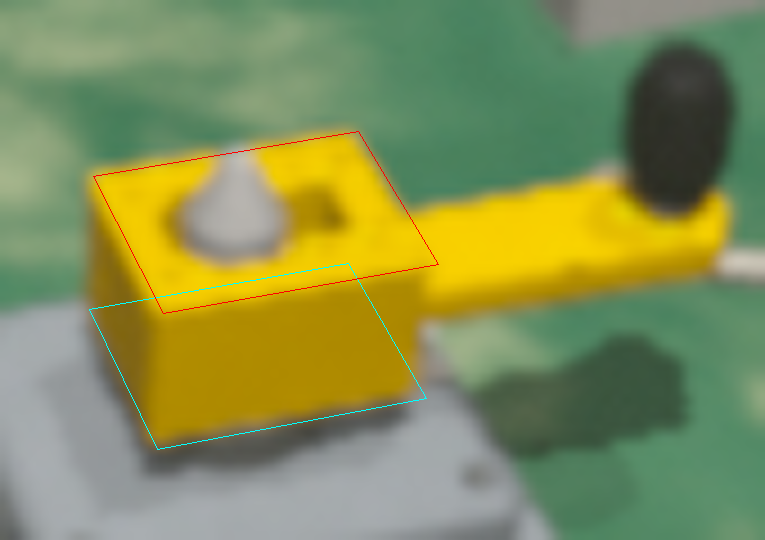

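The overlay agrees to about 1 px, so the earlier disagreement was a bad corner pick. The crank is level and home, with the keyway over the key. Handing in after a quick look at the blue crank.

```bash
python3 -c "
from h import *
r.snapshot('side');print([(d['conf'],d['position']) for d in r.spot_point('side','plain_crank')])
print(r.sense()['time']);print(r.hand_in())"
```

```text
[(0.92, [267.5, 221.3])]
17.45
the job is handed in; nothing more can be done
None
```

The small yellow crank is on the gearbox shaft, keyway over the key and hub down on the collar. It is released, and I handed the job in at 17.45 s. No verdict is reported.

- **What I did:** I gripped the crank by its hub at (587, 162), turned it about −101° to match the key, and lowered it over the shaft at (555, −179). No side force showed until it touched the collar with about 10 N. I then opened the gripper and moved the arm away.
- **Seating:** An overlay of the expected fully home pose matches the side picture to about 1 px, and the crank looks level. The top view shows the key inside the keyway.
- **Blue crank:** The network still finds it at the same side-view pixel as at the start (267.5, 221.3).
- **Disagreement:** One of the three hub corners I picked by hand triangulated about 7 mm too high, and another about 3 mm low. The overlay did not bear out any tilt, so I put this down to imprecise picks.

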